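# Close up the tea box

### The job

Close up the wooden tea box with your fingertips: push its pulled-out drawer all the way in, and push its raised lid over until it lies flat shut. Push gently, without lifting the box or shoving it along the worktop, and leave the spice jar, salt shaker and garlic beside it where they stand.

Things in the scene. Friction and masses are not known exactly. Their poses are not given: they have to be found in the camera images.
- teabox: Loose low box of light wood, 2.4 kg, on rubber feet; slides if pushed with over about 15 N. Origin on its underside: carcass spans x -60 to +72, y -130 to +130, z 0 to 85 mm. Own -x is its front (towards the robot), +y its left; turned by up to 0.25 rad. Right half (y < 0): a drawer under a fixed top board. Left half: an open bin of tea packets with a hinged lid.
- drawer (a joint): How far the drawer is out (m): 0 fully in, limit 0.09. It slides out along the box's -x, friction about 1.5 N. Its front panel, 124 mm wide and 68 mm high, is centred at y -65, z 44 mm in the box's frame, outer face at x = -72 mm minus the joint value. It can be pushed on the panel or on its knob.
- drawer_knob (a point): Centre of the front face of the drawer's round brass knob (18 mm across, standing 16 mm out of the middle of the drawer front), at x = -88 mm minus the joint value, y -65 mm, z 44 mm in the box's frame.
- lid (a joint): Lid angle (rad): 0 shut, pi/2 upright, limit 1.95. Flat panel 138 mm (along x) x 128 x 10 mm, hinged along the box's upper left edge (axis along x at y +130, z 85 mm in the box's frame; panel centred on x +6 mm, lying at z 85 to 95 when shut). It opens up and over to +y, so it is pushed shut from the left, to -y, then down. Stiff hinge (0.22 N m): stays at any angle.
- lid_edge (a point): Middle of the lid's free edge (half-way through its thickness), 130 mm from the hinge axis.
- spice_jar: Loose glass spice jar with dark cap, 41 mm across, 105 mm tall, standing to the right of the box. Origin at the centre of its underside.
- salt_shaker: Loose salt shaker with grey cap, 44 mm across, 90 mm tall, standing behind the box. Origin at the centre of its underside.
- garlic: Loose garlic bulb, 60 mm across, 59 mm tall, in front of the left half of the box. Origin at the centre of its underside.

How it is judged:
By the outcome, as a careful person would: the job done as asked, in the order asked, and still so for the second after the job is handed in, with the robot touching nothing.
It also fails if it takes over 53 s, if anything falls off the work surface, if the arm or the gripper's body presses on something with over 40 N, if the wrist force passes 120 N, or if a joint passes its speed limit or range.

### The arm

A 6-joint arm with a two-finger parallel gripper is mounted at the origin on a cart in front of the work surface, level with it; the furniture and walls round the work are solid. World frame = base frame: x ahead of the robot, y to its left, z up, the work surface at z = 0. Lengths are in m, angles in degrees, forces in N, time in s.
With the tool pointing down it reaches from about 0.4 to 0.825 m from the base axis. Payload 7 kg.
Tool frame: the origin (TCP) lies at the centre of the arm's flange, where the gripper is bolted on; the fingertips stand 178 mm ahead of it and the grasp point (between the pads) lies 159 mm ahead of it (r.tips_ahead is the z of the fingertips in the tool frame, in m); z points along the fingers, y is the line along which they close (so a half turn about z gives the same grasp; the last joint's range is limited). The gripper opens to 88 mm and grips with 3 to 60 N. Pads are 19 mm wide; open, the fingers measure 130 mm over their backs; the gripper's body (78 mm by 193 mm) begins 47 mm behind the grasp point.
Start: joints at [85.319, 20.546, 0.682, 0, -70.136, -16.507], TCP at [0.244, 0.629, 0.405] pointing down, gripper open.
Joint ranges: [-176.03, 176.03], [-82.01, 121.73], [-58.28, 71.71], [-173.87, 95.51], [-174.79, -0.11], [-173.66, 173.66]. Speed limits (degrees/s): [136.94, 136.94, 172.46, 180, 180, 180].

### API

Orientations are given as [roll, pitch, yaw] about the fixed x, y, z axes, in that order (R = Rz(yaw) Ry(pitch) Rx(roll)).
In Python, from plant import r gives the robot as it stands. The module is installed in compiled form; this text tells all that it offers.
- The arm moves only by the shell command python3 -m pendant 'ROWS' [FORCE]. ROWS is JSON, a list that holds one entry, the list of rows, each a list of 7 numbers: the shift along the tool's x, y, z in m, then the turn, a rotation vector about the tool's x, y, z in degrees, then the gripper command: -1 is shut, 1 is fully open, values between are in proportion. A call has 1 to 5 rows; each row is the pose to reach, as a shift and turn from the pose commanded when the call began, along the tool's axes at that moment; what a row does not reach only later rows make up. A row lasts 1/10 s, in which the tool goes at most 50 mm and 8.59 degrees, less where a joint would pass 70% of its speed; a pose out of reach is approached as far as the arm can. A call with a gripper value outside its range is refused whole. The fingers move at their own pace and stop on an object; FORCE is the grip in N (left out, the last holds). Time passes only in rows, so rows that repeat a pose let the fingers close. It gives the time, the measured TCP pose, the force, the opening and the grip force at its end, in the units of the state.
- r.get_state(): the state, without advancing time (a new reading comes with each control period).
- r.capture(name): name is "side" or "top" or "wrist"; returns the picture (420x560x3 uint8, red, green, blue); there is no depth.
- r.camera_params(name): a dict with "fx", "fy", "cx", "cy" (pixels), "R" (3x3) and "t" (3): a world point X has camera coordinates R X + t. Camera axes: x right, y down, z forward; pixel columns grow to the right and rows downward; lengths in m; the calibration is good to about 2 mm. A picture is of the moment at which its call begins: read the wrist's pose just before it. camera_params takes no time and is no camera call; for the wrist camera it gives the pose at the moment of the call.
- r.close_job(): hands the job in; it is judged then, once.
The state is a dict: "time_s": time; "joints": joint angles; "qd": joint speeds; "joint_torque": joint torques, N m; "tcp_pos": TCP position; "eef_rot": TCP orientation; "contact_force": force on the tool from outside, world axes, zero at the start; "moment": the same for the moment, N m; "gripper_width": finger opening in m; "gripper_force": force on a finger pad.
Only numpy, scipy, OpenCV 4.12 (cv2) and the standard library are available. Lean on these libraries where they do the work, as an engineer would, in place of code of your own. Each camera call takes 0.05 s, during which the arm holds its last target. There are 200 camera calls.

## Working session

There is one attempt and no reset: what is moved stays moved. The work goes in short steps, Python scripts to look and compute and a shell command to move; the robot and the scene stay as the last step left them, time stands still between calls to the robot, and variables do not carry over. Pictures are saved under pics/ and viewed, at most 10 in all, crops included, and the job is handed in when it is done.

```bash
mkdir -p pics
python3 - <<'E'
from plant import r
import cv2,numpy as np
for n in("top","side"):
    cv2.imwrite(f"pics/{n}1.png",cv2.resize(r.capture(n)[...,::-1],(800,600),interpolation=cv2.INTER_CUBIC))
    p=r.camera_params(n);print(n,p)
s=r.get_state();print(s["time_s"],s["tcp_pos"],s["eef_rot"],s["gripper_width"])
E
```

```text
top {'fx': 526.9852562551475, 'fy': 526.9852562551475, 'cx': 281.91893290607845, 'cy': 206.51643960986448, 'R': array([[-0.0171344 , -0.99977409,  0.01257692],
       [-0.99190205,  0.0154136 , -0.12606639],
       [ 0.12584406, -0.01463514, -0.99194208]]), 't': array([0.04094317, 0.60606211, 0.85432619])}
side {'fx': 523.7551456754677, 'fy': 523.7551456754677, 'cx': 274.69188006112677, 'cy': 213.72205611286552, 'R': array([[ 0.82327498, -0.56764081, -0.00149118],
       [-0.49939036, -0.72303438, -0.47731599],
       [ 0.26986586,  0.39370699, -0.87873046]]), 't': array([-0.45741281,  0.35377715,  0.97502463])}
0.1 [0.24390033 0.62923123 0.40382535] [ 1.79916915e+02 -8.25550434e-03 -2.11929628e+01] 0.08740189347535798
```

View pics/top1.png

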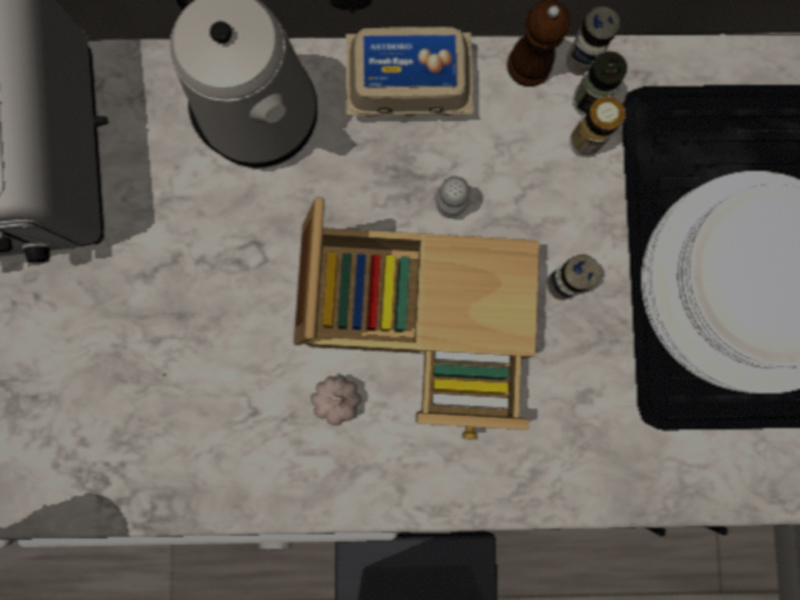

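View pics/side1.png

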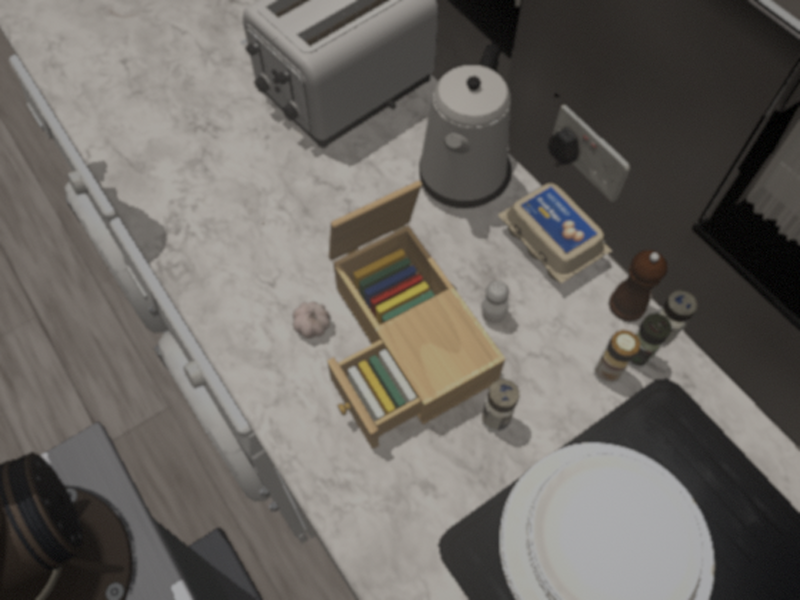

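Top view: the drawer is out, with its front at about (472,420) and knob at (470,434). The lid is near upright at (310,270), the garlic is at (336,399), the jar at (577,275) and the shaker at (453,195). I'll enlarge the box in both views to get accurate points.

Run:
```python
import cv2
for n,(x,y,w,h) in {"top":(290,190,267,200),"side":(320,170,200,150)}.items():
    pass
from plant import r
t=r.capture("top")[130:310,200:400,::-1]; s=r.capture("side")[120:315,220:380,::-1]
cv2.imwrite("pics/ct.png",cv2.resize(t,None,fx=3.3,fy=3.3,interpolation=cv2.INTER_CUBIC)); cv2.imwrite("pics/cs.png",cv2.resize(s,None,fx=3,fy=3,interpolation=cv2.INTER_CUBIC))
```

```text
(no output)
```

View pics/ct.png

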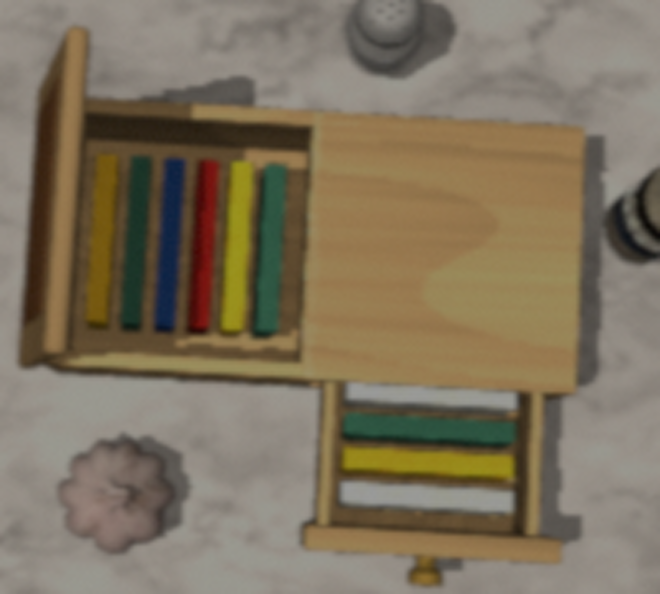

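View pics/cs.png

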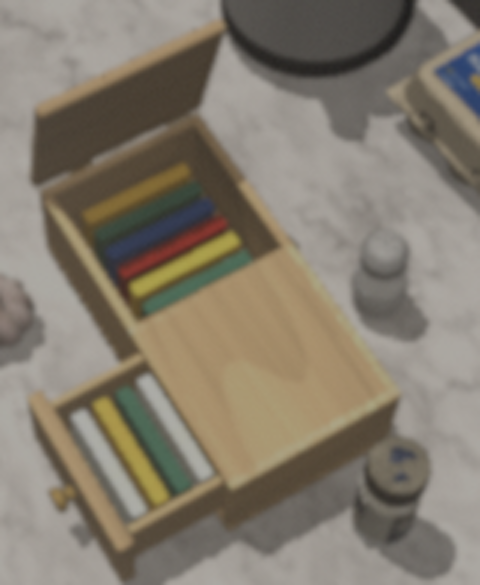

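```bash
cat > h.py <<'E'
import numpy as np
from plant import r
C={n:r.camera_params(n) for n in("top","side")}
def proj(n,X):
    c=C[n];p=np.asarray(X)@c["R"].T+c["t"];return np.stack([c["fx"]*p[...,0]/p[...,2]+c["cx"],c["fy"]*p[...,1]/p[...,2]+c["cy"]],-1)
T=lambda u,v:np.array([200+u/3.3-.35,130+v/3.3-.35])
S=lambda u,v:np.array([220+u/3-.33,120+v/3-.33])
def onz(n,px,z):
    c=C[n];d=c["R"].T@[(px[0]-c["cx"])/c["fx"],(px[1]-c["cy"])/c["fy"],1];o=-c["R"].T@c["t"];return o+d*(z-o[2])/d[2]
E
cat > fit.py <<'E'
from h import *
from scipy.optimize import least_squares
def box(p,X):
    c,s=np.cos(p[2]),np.sin(p[2]);x,y,z=np.asarray(X)/1000.;return np.array([p[0]+c*x-s*y,p[1]+s*x+c*y,z])
def lid(a,x,d,o): # d from hinge, o above the underside
    return x,130-d*np.cos(a)+o*np.sin(a),85+d*np.sin(a)+o*np.cos(a)
obs=[("top",T(583,128),lambda p:(72,-130,85)),("top",T(575,390),lambda p:(-60,-130,85)),("top",T(313,113),lambda p:(72,0,85)),
("side",S(398,397),lambda p:(72,-130,85)),("side",S(230,487),lambda p:(-60,-130,85)),("side",S(43,200),lambda p:(-60,130,85)),
("top",T(308,522),lambda p:(-60-p[3],-3,78)),("top",T(562,540),lambda p:(-60-p[3],-127,78)),("top",T(427,577),lambda p:(-88-p[3],-65,44)),
("side",S(33,397),lambda p:(-72-p[3],-3,78)),("side",S(125,548),lambda p:(-72-p[3],-127,78)),("side",S(58,497),lambda p:(-88-p[3],-65,44)),
("side",S(37,112),lambda p:lid(p[4],-63,130,5)),("side",S(222,28),lambda p:lid(p[4],75,130,5)),
("top",T(80,28),lambda p:lid(p[4],75,130,5)),("top",T(55,350),lambda p:lid(p[4],-63,130,5))]
def res(p): return np.concatenate([proj(n,box(p,np.array(f(p))))-o for n,o,f in obs])
if __name__=="__main__":
  for a0 in(1.2,1.8):
    f=least_squares(res,[.6,0,0,80,a0],loss="soft_l1",x_scale=[.01,.01,.01,1,.1]);print(f.x.round(4),f.cost);print(res(f.x).reshape(-1,2).round(1).tolist())
  p=f.x
  print("knob",box(p,(-88-p[3],-65,44)),"shut knob",box(p,(-88,-65,44)),"edge",box(p,lid(p[4],6,130,5)))
  print("garlic",onz("top",T(118,495),.04),"jar top",onz("top",np.array([583,270])/1.4286,.105),"shaker",onz("top",np.array([455,187])/1.4286,.09))
  c=C["top"];
E
python3 fit.py
```

```text
[ 5.98300e-01  1.16000e-02 -6.95000e-02  6.59093e+01  1.34770e+00] 16.54211723242886
[[0.3, -0.3], [0.3, 1.8], [2.2, -0.1], [1.9, -1.7], [0.9, 0.5], [-1.7, -3.6], [-0.7, -0.7], [0.3, -2.1], [-0.6, 1.3], [-0.8, -1.2], [-0.3, 0.1], [-0.1, 0.9], [0.0, -0.3], [1.0, -2.3], [-0.2, 0.3], [0.6, 2.5]]
[ 5.98300e-01  1.16000e-02 -6.95000e-02  6.59093e+01  1.34770e+00] 16.54211723243218
[[0.3, -0.3], [0.3, 1.8], [2.2, -0.1], [1.9, -1.7], [0.9, 0.5], [-1.7, -3.6], [-0.7, -0.7], [0.3, -2.1], [-0.6, 1.3], [-0.8, -1.2], [-0.3, 0.1], [-0.1, 0.9], [0.0, -0.3], [1.0, -2.3], [-0.2, 0.3], [0.6, 2.5]]
knob [ 0.44019773 -0.04250853  0.044     ] shut knob [ 0.50594786 -0.04708648  0.044     ] edge [0.61160617 0.11708604 0.21288471]
garlic [0.48534309 0.11030361 0.04      ] jar top [ 0.62291702 -0.16741176  0.105     ] shaker [ 0.72301084 -0.02976237  0.09      ]
```

Points agree to about 2 px: box at (0.598, 0.012), yaw -4.0°, drawer out 66 mm, lid at 77° (leaning inward). I'll align the tool with the box, shut the fingers and go to the front of the knob.

```bash
python3 -m pendant '[[[0,0,0,0,0,-8.5,-1],[0,0,0,0,0,-17.2,-1],[0,0,0,0,0,-17.2,-1]]]'
python3 -m pendant '[[[0.014,0.044,0,0,0,0,-1],[0.028,0.088,0,0,0,0,-1],[0.042,0.132,0,0,0,0,-1],[0.056,0.176,0,0,0,0,-1],[0.07,0.22,0,0,0,0,-1]]]'
python3 -m pendant '[[[0.014,0.044,0,0,0,0,-1],[0.028,0.088,0,0,0,0,-1],[0.042,0.132,0,0,0,0,-1],[0.056,0.176,0,0,0,0,-1],[0.07,0.22,0,0,0,0,-1]]]'
python3 -m pendant '[[[0.014,0.044,0,0,0,0,-1],[0.028,0.088,0,0,0,0,-1],[0.042,0.132,0,0,0,0,-1],[0.056,0.176,0,0,0,0,-1],[0.07,0.218,0,0,0,0,-1]]]'
python3 -m pendant '[[[0,0,0,0,0,0,-1],[0,0,0,0,0,0,-1]]]'
```

```text
time_s: 0.5
tcp_pos: [0.244, 0.6293, 0.4044]
eef_rot: [180.0, 0.0, -3.9]
contact_force: [0.5, 1.2, 0.1]
gripper_width: 0.0691
gripper_force: 0.0
time_s: 1.0
tcp_pos: [0.2986, 0.4031, 0.4046]
eef_rot: [-180.0, -0.0, -4.3]
contact_force: [0.3, -0.3, -0.5]
gripper_width: 0.0297
gripper_force: 0.0
time_s: 1.5
tcp_pos: [0.3528, 0.1787, 0.405]
eef_rot: [-180.0, -0.0, -4.2]
contact_force: [1.5, 0.2, 0.1]
gripper_width: 0.0005
gripper_force: 0.0
time_s: 2.0
tcp_pos: [0.4074, -0.0437, 0.4052]
eef_rot: [-180.0, -0.1, -4.3]
contact_force: [1.7, 1.4, 0.1]
gripper_width: 0.0004
gripper_force: 0.0
time_s: 2.2
tcp_pos: [0.4076, -0.043, 0.4045]
eef_rot: [180.0, 0.0, -4.4]
contact_force: [0.2, 0.6, 0.6]
gripper_width: 0.0003
gripper_force: 0.0
```

```bash
python3 -m pendant '[[[0,-0.002,0.045,0,0,0,-1],[0,-0.002,0.09,0,0,0,-1],[0,-0.002,0.135,0,0,0,-1],[0,-0.002,0.17,0,0,0,-1],[0,-0.002,0.194,0,0,0,-1]]]'
python3 -m pendant '[[[0.003,0,0,0,0,0,-1],[0.006,0,0,0,0,0,-1],[0.009,0,0,0,0,0,-1],[0.012,0,0,0,0,0,-1],[0.015,0,0,0,0,0,-1]]]'
python3 -m pendant '[[[0.003,0,0,0,0,0,-1],[0.006,0,0,0,0,0,-1],[0.009,0,0,0,0,0,-1],[0.012,0,0,0,0,0,-1],[0.015,0,0,0,0,0,-1]]]'
python3 -m pendant '[[[0.003,0,0,0,0,0,-1],[0.006,0,0,0,0,0,-1],[0.009,0,0,0,0,0,-1],[0.012,0,0,0,0,0,-1],[0.015,0,0,0,0,0,-1]]]'
```

```text
time_s: 2.7
tcp_pos: [0.407, -0.0385, 0.2088]
eef_rot: [180.0, 0.1, -4.0]
contact_force: [0.7, 0.9, 0.6]
gripper_width: 0.0001
gripper_force: 0.0
time_s: 3.2
tcp_pos: [0.4235, -0.0405, 0.2117]
eef_rot: [-179.9, -0.1, -4.0]
contact_force: [-0.1, 0.6, -0.5]
gripper_width: 0.0004
gripper_force: 0.0
time_s: 3.7
tcp_pos: [0.4379, -0.0419, 0.2106]
eef_rot: [180.0, 0.0, -4.0]
contact_force: [-1.3, -0.3, 1.3]
gripper_width: 0.0003
gripper_force: 0.8
time_s: 4.2
tcp_pos: [0.4529, -0.0429, 0.2106]
eef_rot: [180.0, 0.0, -4.0]
contact_force: [-2.4, -1.3, 1.3]
gripper_width: 0.0004
gripper_force: 0.8
```

```bash
python3 -m pendant '[[[0.003,0,0,0,0,0,-1],[0.006,0,0,0,0,0,-1],[0.009,0,0,0,0,0,-1],[0.012,0,0,0,0,0,-1],[0.015,0,0,0,0,0,-1]]]'
python3 -m pendant '[[[0.003,0,0,0,0,0,-1],[0.006,0,0,0,0,0,-1],[0.009,0,0,0,0,0,-1],[0.012,0,0,0,0,0,-1],[0.015,0,0,0,0,0,-1]]]'
python3 - <<'E'
from h import *
import cv2
t=r.capture("top")[130:310,200:400,::-1];cv2.imwrite("pics/ct2.png",cv2.resize(t,None,fx=3.3,fy=3.3,interpolation=cv2.INTER_CUBIC))
E
```

```text
time_s: 4.7
tcp_pos: [0.4679, -0.0439, 0.2106]
eef_rot: [180.0, 0.0, -4.0]
contact_force: [-2.1, -1.1, 1.4]
gripper_width: 0.0004
gripper_force: 0.8
time_s: 5.2
tcp_pos: [0.4829, -0.0449, 0.2106]
eef_rot: [180.0, 0.0, -4.0]
contact_force: [-1.3, -1.6, -1.2]
gripper_width: 0.0007
gripper_force: 0.8
```

View pics/ct2.png

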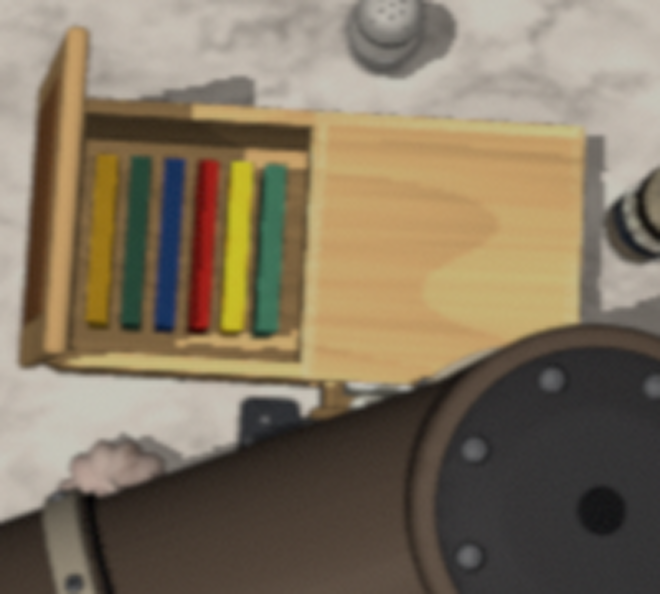

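The box has not moved (rear corner still at (583,128)) and the drawer is nearly in. I'll finish in small steps.

```bash
python3 -m pendant '[[[0.002,0,0,0,0,0,-1],[0.004,0,0,0,0,0,-1],[0.006,0,0,0,0,0,-1],[0.007,0,0,0,0,0,-1],[0.008,0,0,0,0,0,-1]]]'|grep -E "tcp|contact"
python3 -m pendant '[[[0.001,0,0,0,0,0,-1],[0.001,0,0,0,0,0,-1]]]'|grep -E "tcp|contact"
python3 -m pendant '[[[0.001,0,0,0,0,0,-1],[0.001,0,0,0,0,0,-1]]]'|grep -E "tcp|contact"
```

```text
tcp_pos: [0.4908, -0.0454, 0.2107]
contact_force: [-1.9, 0.4, 0.3]
tcp_pos: [0.4918, -0.0455, 0.2107]
contact_force: [-0.6, -0.0, 0.6]
tcp_pos: [0.4928, -0.0456, 0.2107]
contact_force: [-1.4, 0.2, -0.1]
```

```bash
python3 -m pendant '[[[0.001,0,0,0,0,0,-1],[0.001,0,0,0,0,0,-1]]]'|grep -E "tcp|contact"
python3 -m pendant '[[[0.001,0,0,0,0,0,-1],[0.001,0,0,0,0,0,-1]]]'|grep -E "tcp|contact"
python3 -m pendant '[[[0.001,0,0,0,0,0,-1],[0.001,0,0,0,0,0,-1]]]'|grep -E "tcp|contact"
```

```text
tcp_pos: [0.4938, -0.0456, 0.2107]
contact_force: [-1.1, 0.6, -0.1]
tcp_pos: [0.4948, -0.0457, 0.2107]
contact_force: [-0.5, 0.1, 0.2]
tcp_pos: [0.4954, -0.0458, 0.2106]
contact_force: [-2.9, 1.5, 1.8]
```

```bash
python3 -m pendant '[[[0.0005,0,0,0,0,0,-1],[0.0005,0,0,0,0,0,-1]]]'|grep -E "tcp|contact"
python3 -m pendant '[[[0.0005,0,0,0,0,0,-1],[0.0005,0,0,0,0,0,-1]]]'|grep -E "tcp|contact"
```

```text
tcp_pos: [0.4955, -0.0458, 0.2105]
contact_force: [-5.3, 2.1, 3.9]
tcp_pos: [0.4957, -0.0459, 0.2105]
contact_force: [-6.0, 3.3, 5.3]
```

The drawer is against its stop: the TCP stalled at x 0.4955 with about 6 N. Next I back off, rise and go over to the left of the lid.

```bash
python3 -m pendant '[[[-0.01,0,0,0,0,0,-1],[-0.025,0,0,0,0,0,-1],[-0.04,0,-0.0,0,0,0,-1],[-0.04,0,-0.04,0,0,0,-1],[-0.04,0,-0.08,0,0,0,-1]]]'|grep -E "tcp|contact"
python3 -m pendant '[[[0,0,-0.04,0,0,0,-1],[0,0,-0.08,0,0,0,-1],[0,0,-0.12,0,0,0,-1],[0,0,-0.16,0,0,0,-1],[0,0,-0.16,0,0,0,-1]]]'|grep -E "tcp|contact"
python3 -m pendant '[[[0.02,-0.034,0,0,0,0,-1],[0.041,-0.068,0,0,0,0,-1],[0.061,-0.102,0,0,0,0,-1],[0.082,-0.137,0,0,0,0,-1],[0.102,-0.171,0,0,0,0,-1]]]'|grep -E "tcp|contact"
python3 -m pendant '[[[0.02,-0.034,0,0,0,0,-1],[0.042,-0.07,0,0,0,0,-1],[0.042,-0.07,0,0,0,0,-1]]]'
python3 - <<'E'
from h import *
import cv2
t=r.capture("top")[130:310,200:400,::-1]; s=r.capture("side")[110:320,200:400,::-1]
f=lambda a:cv2.resize(a,(399,500),interpolation=cv2.INTER_CUBIC)
cv2.imwrite("pics/m3.png",np.hstack([cv2.resize(t,(400,360)),cv2.resize(s,(400,360))]))
c,q=np.cos(-.0695),np.sin(-.0695);p=np.array(r.get_state()["tcp_pos"])[:2]-[.5983,.0116];print(c*p[0]+q*p[1],-q*p[0]+c*p[1])
E
```

```text
tcp_pos: [0.456, -0.0431, 0.2912]
contact_force: [2.3, 0.6, 0.6]
tcp_pos: [0.4577, -0.0431, 0.4566]
contact_force: [-0.2, 0.6, -0.7]
tcp_pos: [0.5711, 0.1219, 0.4504]
contact_force: [1.1, -0.0, -0.8]
time_s: 8.95
tcp_pos: [0.6192, 0.1911, 0.4483]
eef_rot: [180.0, 0.0, -3.9]
contact_force: [-0.4, -0.7, -0.3]
gripper_width: 0.0006
gripper_force: 0.0
0.00677363478014621 0.1775403249730387
```

View pics/m3.png

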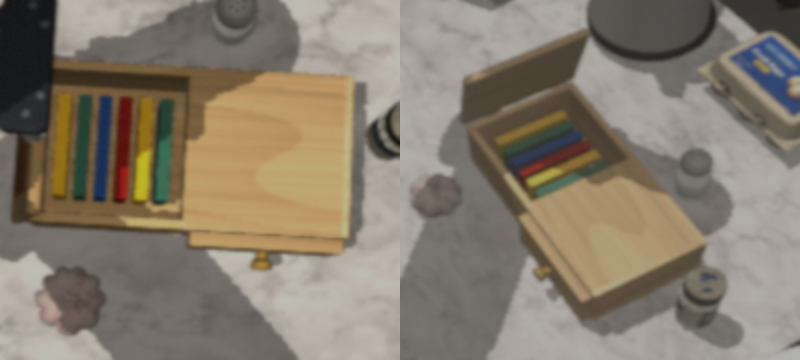

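The drawer is fully in and nothing else has been disturbed. Now I descend beside the lid and push it along its arc.

```bash
python3 -m pendant '[[[0,0,0.03,0,0,0,-1],[0,0,0.06,0,0,0,-1],[0,0,0.07,0,0,0,-1],[0,0.01,0.07,0,0,0,-1],[0,0.025,0.07,0,0,0,-1]]]'|grep -E "tcp|contact"
python3 -m pendant '[[[0,0.006,0,0,0,0,-1],[0,0.012,0,0,0,0,-1],[0,0.017,0,0,0,0,-1],[0,0.023,0.002,0,0,0,-1],[0,0.03,0.004,0,0,0,-1]]]'|grep -E "tcp|contact"
python3 -m pendant '[[[0,0.007,0.001,0,0,0,-1],[0,0.014,0.003,0,0,0,-1],[0,0.02,0.005,0,0,0,-1],[0,0.026,0.008,0,0,0,-1],[0,0.032,0.012,0,0,0,-1]]]'|grep -E "tcp|contact"
python3 - <<'E'
from h import *
c,q=np.cos(-.0695),np.sin(-.0695);P=np.array(r.get_state()["tcp_pos"]);p=P[:2]-[.5983,.0116];print("corner",-q*p[0]+c*p[1]-.021,P[2]-.178)
E
```

```text
tcp_pos: [0.6156, 0.1617, 0.3821]
contact_force: [0.7, 0.6, 0.6]
tcp_pos: [0.6135, 0.1323, 0.377]
contact_force: [-0.1, 1.2, 1.8]
tcp_pos: [0.6111, 0.0999, 0.3646]
contact_force: [0.6, 0.3, 3.0]
corner 0.06800778533452588 0.18664832143369242
```

```bash
python3 -m pendant '[[[0,0.006,0.006,0,0,0,-1],[0,0.012,0.012,0,0,0,-1],[0,0.019,0.019,0,0,0,-1],[0,0.026,0.027,0,0,0,-1],[0,0.032,0.035,0,0,0,-1]]]'|grep -E "tcp|contact"
python3 -m pendant '[[[0,0.004,0.007,0,0,0,-1],[0,0.008,0.014,0,0,0,-1],[0,0.011,0.021,0,0,0,-1],[0,0.014,0.028,0,0,0,-1],[0,0.016,0.034,0,0,0,-1]]]'|grep -E "tcp|contact"
python3 - <<'E'
from h import *
import cv2
c,q=np.cos(-.0695),np.sin(-.0695);P=np.array(r.get_state()["tcp_pos"]);p=P[:2]-[.5983,.0116];print("corner",-q*p[0]+c*p[1]-.021,P[2]-.178)
t=r.capture("top")[130:310,200:400,::-1]; s=r.capture("side")[110:320,200:400,::-1]
cv2.imwrite("pics/m4.png",np.hstack([cv2.resize(t,(400,360)),cv2.resize(s,(400,360))]))
E
```

```text
tcp_pos: [0.6087, 0.0679, 0.3288]
contact_force: [0.3, -0.4, 1.9]
tcp_pos: [0.6076, 0.0524, 0.2949]
contact_force: [-0.4, -0.4, 1.8]
corner 0.020358216447426875 0.11694645619256078
```

View pics/m4.png

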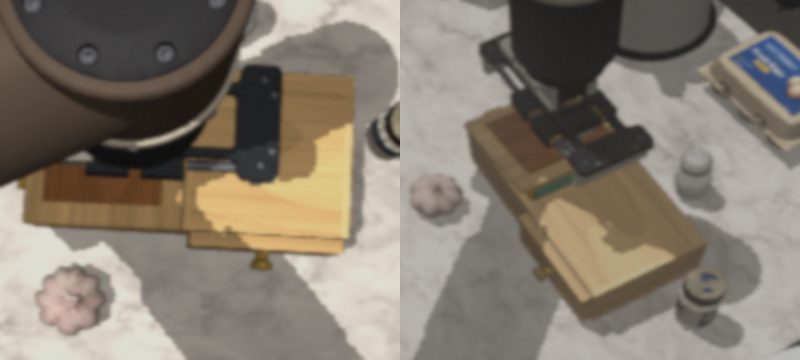

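The lid is almost down, at about 10°, and the box is in place. I'll ease it flat, watching the force.

```bash
python3 -m pendant '[[[0,0.001,0.005,0,0,0,-1],[0,0.002,0.01,0,0,0,-1],[0,0.002,0.014,0,0,0,-1],[0,0.002,0.018,0,0,0,-1],[0,0.002,0.019,0,0,0,-1]]]'|grep -E "tcp|contact"
python3 -m pendant '[[[0,0,0.001,0,0,0,-1],[0,0,0.001,0,0,0,-1]]]'|grep -E "tcp|contact"
python3 -m pendant '[[[0,0,0.001,0,0,0,-1],[0,0,0.001,0,0,0,-1]]]'|grep -E "tcp|contact"
```

```text
tcp_pos: [0.6076, 0.0507, 0.2761]
contact_force: [0.5, -1.3, 1.0]
tcp_pos: [0.6076, 0.0507, 0.2755]
contact_force: [0.1, 0.4, -0.5]
tcp_pos: [0.6075, 0.0507, 0.2746]
contact_force: [-0.2, -0.1, 0.3]
```

```bash
python3 -m pendant '[[[0,0,0.001,0,0,0,-1],[0,0,0.001,0,0,0,-1]]]'|grep -E "tcp|contact"
python3 -m pendant '[[[0,0,0.001,0,0,0,-1],[0,0,0.001,0,0,0,-1]]]'|grep -E "tcp|contact"
```

```text
tcp_pos: [0.6076, 0.0506, 0.2736]
contact_force: [-0.8, -0.5, 0.5]
tcp_pos: [0.6076, 0.0506, 0.2733]
contact_force: [-2.1, -1.0, 6.5]
```

```bash
python3 -m pendant '[[[0,0,0.0005,0,0,0,-1],[0,0,0.0005,0,0,0,-1],[0,0,0.0005,0,0,0,-1]]]'|grep -E "tcp|contact"
```

```text
tcp_pos: [0.6076, 0.0507, 0.2733]
contact_force: [-4.6, -0.1, 9.5]
```

The lid is seated: height stalls at 0.2733 with 9.5 N. I'll lift clear, move off to the left and check.

```bash
python3 -m pendant '[[[0,0,-0.01,0,0,0,-1],[0,0,-0.04,0,0,0,-1],[0,0,-0.08,0,0,0,-1],[0,0,-0.12,0,0,0,-1],[0,0,-0.16,0,0,0,-1]]]'|grep -E "tcp|contact"
python3 -m pendant '[[[-0.02,-0.045,0,0,0,0,-1],[-0.04,-0.09,0,0,0,0,-1],[-0.06,-0.135,0,0,0,0,-1],[-0.08,-0.18,0,0,0,0,-1],[-0.1,-0.225,0,0,0,0,-1]]]'|grep -E "tcp|contact"
python3 -m pendant '[[[-0.02,-0.045,0,0,0,0,-1],[-0.04,-0.09,0,0,0,0,-1],[-0.06,-0.135,0,0,0,0,-1],[-0.08,-0.18,0,0,0,0,-1],[-0.08,-0.18,0,0,0,0,-1]]]'
python3 - <<'E'
from h import *
import cv2
t=r.capture("top")[130:310,200:400,::-1]; s=r.capture("side")[110:320,200:400,::-1]
cv2.imwrite("pics/m5.png",np.hstack([cv2.resize(t,(400,360)),cv2.resize(s,(400,420))[:360]]))
E
```

```text
tcp_pos: [0.6074, 0.0506, 0.4342]
contact_force: [1.4, 0.7, -0.4]
tcp_pos: [0.5224, 0.2837, 0.4328]
contact_force: [0.8, 0.4, 0.4]
time_s: 14.75
tcp_pos: [0.454, 0.4721, 0.4314]
eef_rot: [-180.0, 0.0, -3.7]
contact_force: [-0.1, -0.9, -0.3]
gripper_width: 0.0008
gripper_force: 0.0
```

View pics/m5.png

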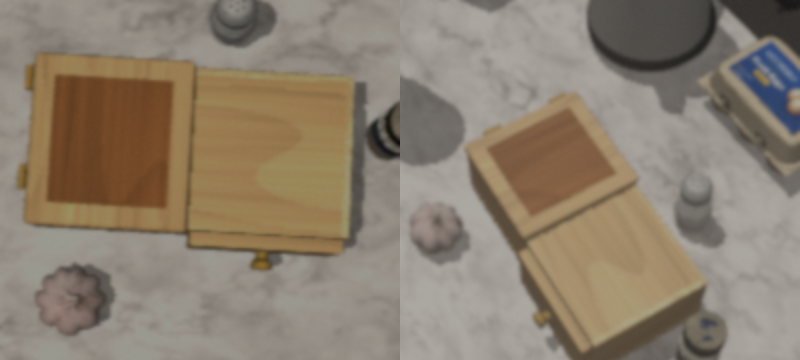

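The picture shows the lid flat shut and the drawer in. The box corner is still at (353,77), and the shaker, jar and garlic are where they were.

```bash
python3 -c "from plant import r;print(r.close_job())"
```

```text
the job is handed in; nothing more can be done
None
```

The job is handed in after about 15 s: the drawer was pushed in to its stop, then the lid closed flat, and the last pictures show the box, spice jar, salt shaker and garlic where they stood.

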